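# Clear a tipped sample bottle off the bottle carousel

## Task

One of the square sample bottles on the freely turning bottle carousel has tipped and leans out over the gallery rail. Lift it off the carousel, turning the carousel gently if you need to, and set it down gently, standing upright on its base in the free space of the grey spill tray. Leave every other bottle and jar on the carousel standing upright, leave the things in the tray and on the bench where they are, and leave the carousel at rest.

Things in the scene. Friction and masses are not known exactly. Their poses are not given: they have to be found in the camera images.
- tipped_bottle: Tipped bottle: square amber-glass sample bottle, black round screw cap, paper label, about 0.24 kg. Body 44 x 44 x 100 mm high, shoulder tapering to a 28 mm neck, cap 38 mm diameter from 118 to 145 mm above the base. Origin at the centre of its base; z runs along its axis from base to cap, x and y square to its faces. It starts leaning about 33 deg from vertical, cap outward over the rail.
- tipped_cap (a point): Point on the tipped bottle's axis inside its cap, 136 mm from the base, 9 mm below the cap's top; a coaxial grasp centred here clears the shoulder. Axes as the bottle's. At the start it lies beyond the rail, 162 mm from the carousel's axis and 152 mm above the bench; the base edge stands on the deck 107 mm from the axis.
- carousel: Fixed black foot (190 mm diameter) of the bottle carousel; origin on the bench on the turning axis, z up. The white deck turning on it is 310 mm in diameter, its top 26 mm above the bench; six 60 deg bays, parted by 3 mm radial walls up to 68 mm above the bench, from 24 to 146 mm radius; a 6 mm wire rail of 150 mm radius runs round it 84 mm above the bench.
- carousel_handle (a point): Centre of the black carrying handle on top of the carousel's central steel post (14 mm diameter), turning with the deck: a horizontal bar 100 mm long, 16 mm wide and 16 mm high, its centre 227 mm above the bench. x axis along the bar (it points over the tipped bottle's bay), z up. Gripped across its width it turns the deck.
- carousel_deck (a joint): Turn of the carousel deck from where it began, rad, positive anticlockwise seen from above; passive, very low friction (about 0.012 Nm), no stops within three turns, 0.9 kg without bottles. It coasts a little when let go.
- bottle_a: Upright square sample bottle of the same kind as the tipped one (44 mm square, 145 mm tall) in a carousel bay; origin at the centre of its base, z up its axis.
- bottle_b: Another upright square sample bottle of the same kind in another bay (44 mm square, 145 mm tall); origin at the centre of its base, z up its axis.
- jar_c: Round amber jar, 60 mm diameter, 95 mm tall, standing in a carousel bay; origin at the centre of its base, z up its axis.
- jar_d: Round amber bottle, 56 mm diameter, 115 mm tall, standing in a carousel bay; origin at the centre of its base, z up its axis.
- tray: Grey open spill tray fixed to the bench, 200 mm (x) by 160 mm (y) outside, walls 4 mm thick and 35 mm high, inner floor 4 mm above the bench. Origin at the centre of its underside, z up. Two things stand in its -x half; the +x half is free.
- tall_bottle: White round plastic bottle standing in the tray, 58 mm diameter, 164 mm tall (28 mm wide above 142 mm); origin at the centre of its base, z up.
- beaker: Glass cup-shaped beaker standing in the tray, 58 mm rim diameter, 80 mm tall; origin at the centre of its base, z up.
- wash_bottle: White wash bottle with red cap and bent spout standing on the bench before the robot, 60 mm diameter, 192 mm tall to the top of the spout, which reaches 49 mm from its axis along its x; origin at the centre of its base, z up.
- tip_box: Orange pipette-tip box on the bench towards the back, 85 x 122 mm and 70 mm high with the tips; origin at the centre of its underside, z up.

How it is judged:
By the outcome, as a careful person would: the job done as asked, in the order asked, and still so for the second after the job is handed in, with the robot touching nothing.
It also fails if it takes over 72 s, if anything falls off the work surface, if the arm or the gripper's body presses on something with over 40 N, if the wrist force passes 120 N, or if a joint passes its speed limit or range.

## Robot

A 6-joint arm with a two-finger parallel gripper is mounted at the origin on the work surface. World frame = base frame: x ahead of the robot, y to its left, z up, the work surface at z = 0. Lengths are in m, angles in rad, forces in N, time in s.
With the tool pointing down it reaches from about 0.275 to 0.975 m from the base axis. Payload 8.4 kg.
Tool frame: the origin (TCP) lies where the fingers leave the gripper's body, on its centre line; the fingertips stand 88 mm ahead of it and the grasp point (between the pads) lies 69 mm ahead of it; z points along the fingers, y is the line along which they close (so a half turn about z gives the same grasp; the last joint's range is limited). The gripper opens to 92 mm and grips with 3 to 60 N. Pads are 20 mm wide; open, the fingers measure 128 mm over their backs; the gripper's body (75 mm by 189 mm) begins 69 mm behind the grasp point.
Start: joints at [1.306, 0.353, 1.633, -0, 1.155, -0.002], TCP at [0.162, 0.604, 0.303] pointing down, gripper open.
Joint ranges: [-2.63, 2.63], [-0.92, 2.1], [0.06, 2.66], [-1.3, 4.44], [0, 2.69], [-3.02, 3.02]. Speed limits (rad/s): [2.22, 2.22, 2.79, 3.14, 3.14, 3.14].

## Interface

Orientations are given as a rotation vector (axis times angle).
In Python, from plant import r gives the robot as it stands. The module is installed in compiled form; this text tells all that it offers.
- The arm moves only by the tool move_arm, never from a script. Its argument "targets" is a list of rows, each a list of 7 numbers: the opening, from 0 (shut) to 1 (fully open), then the shift along the tool's x, y, z in cm, then the turn, a rotation vector about the tool's x, y, z in degrees. In form: [[grip, tx, ty, tz, wx, wy, wz], ...]. A call has exactly 5 rows; each row is the pose to reach, as a shift and turn from the pose commanded when the call began, along the tool's axes at that moment; what a row does not reach only later rows make up. A row lasts 1/12 s, in which the tool goes at most 41.7 mm and 7.16 degrees, less where a joint would pass 70% of its speed; a pose out of reach is approached as far as the arm can. A call with a gripper value outside its range is refused whole. The fingers move at their own pace and stop on an object; the grip force is fixed at half the most. Time passes only in rows, so rows that repeat a pose let the fingers close, or fill a call up. It gives the time, the measured TCP pose, the force, the opening and the grip force at its end, in the units of the state.
- r.sense(): the state, without advancing time (a new reading comes with each control period).
- r.grab_frame(name): name is "scene" or "top" or "wrist"; returns the picture (384x512x3 uint8, red, green, blue); there is no depth.
- r.camera_info(name): a dict with "fx", "fy", "cx", "cy" (pixels), "position" and "rotation" of the camera in the world. Camera axes: x right, y up, looking along -z (the intrinsics and any distortion apply to the point x, -y, -z); pixel columns grow to the right and rows downward; lengths in m; the calibration is good to about 2 mm. A picture is of the moment at which its call begins: read the wrist's pose just before it. camera_info takes no time and is no camera call; for the wrist camera it gives the pose at the moment of the call.
- r.sign_off(): hands the job in; it is judged then, once.
The state is a dict: "time_s": time; "joint_positions": joint angles; "qd": joint speeds; "effort": joint torques, N m; "ee_pos": TCP position; "tcp_rot": TCP orientation; "contact_force": force on the tool from outside, world axes, zero at the start; "ft_torque": the same for the moment, N m; "grip_width": opening from 0.0 (shut) to 1.0 (fully open); "gripper_force": force on a finger pad.
Only numpy, scipy, OpenCV 4.12 (cv2) and the standard library are available. Lean on these libraries where they do the work, as an engineer would, in place of code of your own. Each camera call takes 0.05 s, during which the arm holds its last target. There are 200 camera calls.

## Working session

There is one attempt and no reset: what is moved stays moved. The work goes in short steps, Python scripts to look and compute and a tool call to move; the robot and the scene stay as the last step left them, time stands still between calls to the robot, and variables do not carry over. Pictures are saved under pics/ and viewed, at most 10 in all, crops included, and the job is handed in when it is done.

Besides the shell and the picture viewer there is one more tool, called after "Emit:" in YAML: its name, and indented under it one key for each argument. move_arm: Moves the arm, as the interface text tells. Its arguments: {"type":"object","properties":{"targets":{"type":"array","items":{"type":"array","items":{"type":"number"}}}},"required":["targets"]}

```bash
mkdir -p pics; python3 - <<'E'
from plant import r
import cv2,numpy as np
for n in("scene","top"):
    cv2.imwrite(f"pics/{n}0.png",cv2.cvtColor(r.grab_frame(n),cv2.COLOR_RGB2BGR))
    print(r.camera_info(n))
s=r.sense();print(s["time_s"],s["ee_pos"],s["tcp_rot"])
E
```

```text
{'fx': 355.60728680367777, 'fy': 355.60728680367777, 'cx': 253.99412851813176, 'cy': 192.76961695034072, 'position': array([ 1.32500251, -0.01311858,  0.81978251]), 'rotation': array([0.64784217, 0.64961739, 1.46894589])}
{'fx': 364.40469960230433, 'fy': 364.40469960230433, 'cx': 247.69162051524904, 'cy': 191.58707487275538, 'position': array([0.47821048, 0.00429262, 1.13406788]), 'rotation': array([ 0.11127804, -0.08129113, -1.57031149])}
0.1 [0.16227221 0.60323947 0.30205395] [-4.11546325e-01 -3.11435788e+00  1.93208610e-03]
```

View pics/scene0.png

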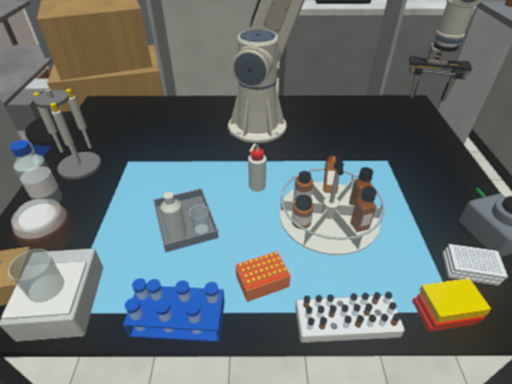

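View pics/top0.png

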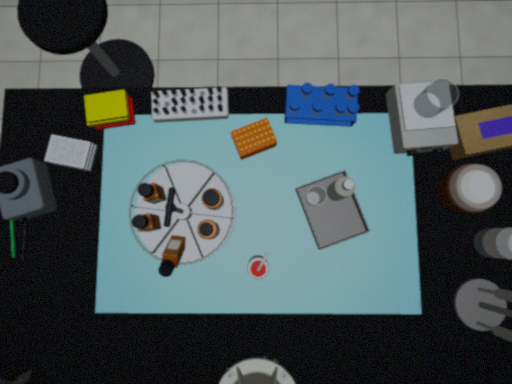

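The scene view shows the carousel around (330,208) and the tray around (185,220). The top view shows the carousel at (182,212), the tipped bottle leaning to a cap at (167,268), the handle bar near (170,207) and the tray at (332,210) with its free half below.

```bash
cat > h.py <<'E'
import cv2,numpy as np
from plant import r
from scipy.spatial.transform import Rotation as R
def ray(c,u,v):
    d=np.array([(u-c["cx"])/c["fx"],-(v-c["cy"])/c["fy"],-1.]);return np.array(c["position"]),R.from_rotvec(c["rotation"]).apply(d)
def onz(c,u,v,z):
    p,d=ray(c,u,v);return p+d*(z-p[2])/d[2]
def proj(c,P):
    q=R.from_rotvec(c["rotation"]).inv().apply(np.array(P)-c["position"]);return np.array([c["cx"]+c["fx"]*q[0]/-q[2],c["cy"]-c["fy"]*q[1]/-q[2]])
def tri(c1,a,c2,b):
    p,d=ray(c1,*a);q,e=ray(c2,*b);t=np.linalg.lstsq(np.c_[d,-e],q-p,rcond=None)[0];A=p+d*t[0];B=q+e*t[1];return (A+B)/2,np.linalg.norm(A-B)
E
python3 - <<'E'
from h import *
t=cv2.imread("pics/top0.png");s=cv2.imread("pics/scene0.png")
a=cv2.resize(t[145:290,120:270],None,fx=5,fy=4.1,interpolation=2)
a=cv2.resize(t[150:285,120:280],(640,540),interpolation=2)
cv2.imwrite("pics/t1.png",a)
cv2.imwrite("pics/s1.png",cv2.resize(s[145:255,240:400],(800,550),interpolation=2))
c=r.camera_info("top")
# deck: white pixels
hsv=cv2.cvtColor(t,cv2.COLOR_BGR2HSV)
m=((hsv[...,1]<60)&(hsv[...,2]>110)).astype(np.uint8);m[:, :115]=0;m[:,245:]=0;m[:150]=0;m[275:]=0
n,l,st,ce=cv2.connectedComponentsWithStats(m);k=[i for i in range(1,n) if st[i,4]>40]
pts=np.argwhere(np.isin(l,k))[:,::-1].astype(np.int32)
hull=cv2.convexHull(pts)[:,0]
W=np.array([onz(c,*p,.026)[:2] for p in hull.astype(float)])
print("deck",cv2.minEnclosingCircle(W.astype(np.float32)))
# tray
m=((hsv[...,1]<70)&(hsv[...,2]<140)&(hsv[...,2]>50)).astype(np.uint8);m[:160]=0;m[260:]=0;m[:,:285]=0;m[:,380:]=0
m=cv2.morphologyEx(m,cv2.MORPH_OPEN,np.ones((3,3)))
h=max(cv2.findContours(m,0,1)[0],key=cv2.contourArea)
box=cv2.boxPoints(cv2.minAreaRect(h));print("box",box)
B=np.array([onz(c,*p,.035) for p in box]);print(B, [np.linalg.norm(B[i]-B[i-1]) for i in range(4)])
E
```

```text
deck ((0.5216213464736938, 0.19318479299545288), 0.21198025345802307)
box [[293.8814  187.89175]
 [345.1443  168.17526]
 [369.42267 231.29898]
 [318.1598  251.01547]]
[[ 0.62454296 -0.11499034  0.035     ]
 [ 0.68467989 -0.27184725  0.035     ]
 [ 0.4933505  -0.33752133  0.035     ]
 [ 0.43528103 -0.18387735  0.035     ]] [np.float64(0.20140878436046422), np.float64(0.16798969837755895), np.float64(0.20228697669499277), np.float64(0.16425144410770076)]
```

View pics/t1.png

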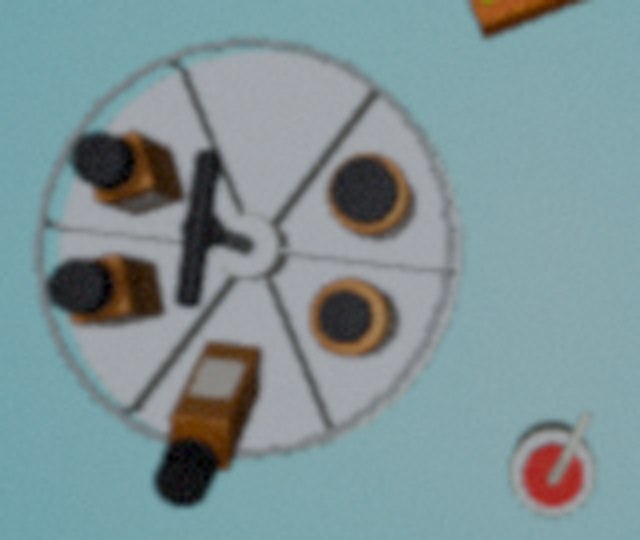

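View pics/s1.png

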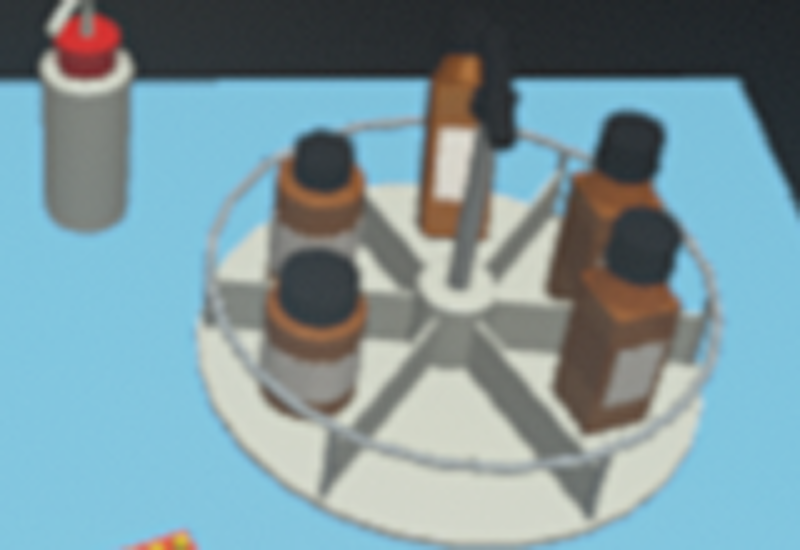

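The top crop shows the rail ring centred at px ≈(182,212), the handle bar centre at (169.5,207), and the tipped cap at (166.7,268). The neighbouring bays to its left (+y) hold a and b, and the jars are to the right. The scene crop shows the tipped bottle behind the handle.

```bash
python3 - <<'E'
from h import *
np.set_printoptions(precision=4,suppress=True)
c=r.camera_info("top");C2=r.camera_info("scene")
f=lambda x,y:(120+x/4-.4,150+y/4-.4)
ring=[(38,250),(458,255),(255,40),(255,455),(100,108),(412,115),(420,380),(95,380)]
W=np.array([onz(c,*f(*p),.084)[:2] for p in ring])
A=np.c_[2*W,np.ones(len(W))];x=np.linalg.lstsq(A,(W**2).sum(1),rcond=None)[0];cen=x[:2];print("rail",cen,np.sqrt(x[2]+cen@cen))
hc=onz(c,*f(198,228),.235);e1=onz(c,*f(208,152),.235);e2=onz(c,*f(188,304),.235);print("handle",hc,e1,e2,np.linalg.norm(e1-e2),np.degrees(np.arctan2(*(e2-e1)[1::-1])))
cap=onz(c,*f(187,472),.152);print("cap",cap,np.linalg.norm(cap[:2]-cen),np.degrees(np.arctan2(*(cap[:2]-cen)[::-1])))
for n,p in dict(a=(103,160),b=(82,287)).items():print(n,onz(c,*f(*p),.171))
for n,p in dict(c=(365,190,.121),d=(350,315,.141)).items():print(n,onz(c,*f(*p[:2]),p[2]))
print("wash",onz(c,*f(552,475),.15))
for w in [(175,63),(375,95),(455,270),(330,430),(130,410),(45,225)]:
  p=onz(c,*f(*w),.068);print("wall",p,np.linalg.norm(p[:2]-cen),np.degrees(np.arctan2(*(p[:2]-cen)[::-1])))
t=cv2.imread("pics/top0.png")
for nm,z,uv in (("tall",.168,(344,185)),("beaker",.084,(316,196))): print(nm,onz(c,*uv,z))
print("tip",onz(c,254,138,.07))
cv2.imwrite("pics/tr.png",cv2.resize(t[155:260,280:385],(630,630),interpolation=2)[:600])
i=r.camera_info("wrist");print(i)
E
```

```text
rail [0.5521 0.2133] 0.15136414266500448
handle [0.552  0.2167 0.235 ] [0.5996 0.2117 0.235 ] [0.505  0.2217 0.235 ] 0.09513942631450067 173.95476774137683
cap [0.3962 0.2395 0.152 ] 0.15802495942355646 170.46096973763815
a [0.603 0.297 0.171]
b [0.5182 0.3081 0.171 ]
c [0.5878 0.1269 0.121 ]
d [0.5002 0.1337 0.141 ]
wash [ 0.3943 -0.0031  0.15  ]
wall [0.6893 0.2767 0.068 ] 0.15117318411981295 24.78414112916744
wall [0.6645 0.1267 0.068 ] 0.1419161583724782 -37.60341549665176
wall [0.5345 0.0666 0.068 ] 0.14769060200919357 -96.82156975561982
wall [0.4191 0.1566 0.068 ] 0.14451600111982763 -156.89634260457672
wall [0.4334 0.3023 0.068 ] 0.1483813395672867 143.1210701247753
wall [0.5682 0.3697 0.068 ] 0.15720643338871862 84.12035481410288
tall [ 0.6142 -0.2339  0.168 ]
beaker [ 0.5942 -0.1731  0.084 ]
tip [0.771  0.0056 0.07  ]
{'fx': 324.8645387844062, 'fy': 324.8645387844062, 'cx': 257.9073919200868, 'cy': 186.71557466574836, 'position': array([0.0865, 0.6247, 0.3841]), 'rotation': array([-0.2422, -0.1828,  1.2992])}
```

View pics/tr.png

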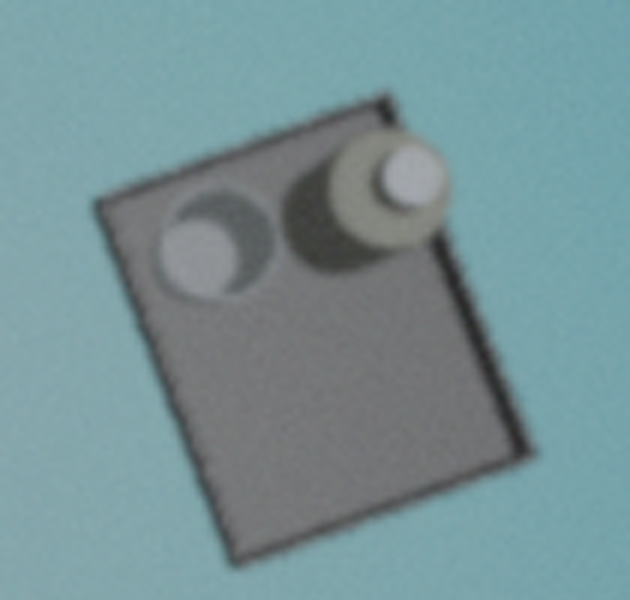

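The tray crop shows the beaker (316,196) and tall bottle (348,185) in the upper half, with the lower half free. Measurements agree with the given sizes: rail radius 151 mm and cap at r = 158 mm. I'll plan a coaxial approach.

```bash
cat >> h.py <<'E'
def frame(z,y):
    z=np.array(z)/np.linalg.norm(z);y=np.array(y)-np.dot(y,z)*z;y/=np.linalg.norm(y);return R.from_matrix(np.c_[np.cross(y,z),y,z])
def rel(P,Q):
    s=r.sense();q=R.from_rotvec(s["tcp_rot"]);d=q.inv().apply(np.array(P)-s["ee_pos"])*100
    w=(q.inv()*Q).as_rotvec(degrees=True);print("t",round(s["time_s"],2),"shift cm",d.round(2),"turn deg",w.round(2),"F",np.round(s["contact_force"],1))
def grasp(az,tilt,cap,back):
    a=np.radians(az);k=np.radians(tilt);o=np.array([np.cos(a),np.sin(a),0])
    ax=o*np.sin(k)+np.array([0,0,np.cos(k)]);return np.array(cap)+ax*(.069+back),frame(-ax,[np.sin(a),-np.cos(a),0])
E
python3 - <<'E'
from h import *
c=r.camera_info("top")
for az in(169,171,173,175):
  a=np.radians(az);o=np.array([np.cos(a),np.sin(a),0]);b=np.array([.552,.2133,.038])+o*.0885;ax=o*.545+np.array([0,0,.839])
  print(az,[((proj(c,b+ax*l)+.4-[120,150])*4).round() for l in(0,.05,.1,.136)])
rel(*grasp(171,33,[.392,.240,.152],.11))
E
```

```text
169 [array([238., 365.]), array([218., 404.]), array([197., 445.]), array([180., 478.])]
171 [array([243., 366.]), array([224., 405.]), array([204., 447.]), array([188., 479.])]
173 [array([247., 367.]), array([229., 405.]), array([211., 448.]), array([196., 481.])]
175 [array([251., 367.]), array([235., 406.]), array([218., 449.]), array([205., 482.])]
t 0.1 shift cm [-2.192e+01 -3.014e+01  3.000e-02] turn deg [ -1.81 -32.97  -5.87] F [ 0.9 -0.4 -0.3]
```

Emit:
move_arm:
  targets:
    - [1,-2.2,-3,0,0,0,0]
    - [1,-4.4,-6,0,0,-3,-1]
    - [1,-6.6,-9,0,0,-7,-2]
    - [1,-8.8,-12,0,-1,-12,-3]
    - [1,-11,-15,0,-1,-17,-3]

```text
time_s: 0.52
ee_pos: [0.2303, 0.4283, 0.3026]
tcp_rot: [0.296, 2.826, -0.031]
contact_force: [0.2, 0.1, -1.0]
grip_width: 1.001
gripper_force: 0.0
```

```bash
python3 -c "
from h import *
rel(*grasp(171,33,[.392,.240,.152],.11));print(r.sense()['ee_pos'],r.sense()['joint_positions'])"
```

```text
t 0.52 shift cm [ -9.55 -15.58   2.85] turn deg [ -0.71 -15.75  -2.87] F [ 0.2  0.1 -1. ]
[0.23030938 0.42826121 0.30259934] [ 1.23833637  0.1191117   1.97166968 -0.34849172  1.03008677  0.05421739]
```

Emit:
move_arm:
  targets:
    - [1,-1.9,-3.1,0.6,0,-3,0]
    - [1,-3.8,-6.2,1.2,0,-6,-1]
    - [1,-5.7,-9.3,1.7,0,-9.5,-2]
    - [1,-7.6,-12.4,2.3,-1,-12.5,-2]
    - [1,-9.5,-15.6,2.9,-1,-15.7,-3]

```text
time_s: 0.93
ee_pos: [0.2945, 0.2554, 0.3011]
tcp_rot: [0.197, 2.561, -0.053]
contact_force: [1.2, -1.1, -0.4]
grip_width: 0.999
gripper_force: 0.0
```

```bash
python3 - <<'E'
from h import *
rel(*grasp(171,33,[.392,.240,.152],.11));print(r.sense()['ee_pos'],r.sense()['joint_positions'])
i=r.camera_info("wrist");f=r.grab_frame("wrist");cv2.imwrite("pics/w1.png",f[...,::-1])
for az in(171,):
  a=np.radians(az);o=np.array([np.cos(a),np.sin(a),0]);b=np.array([.552,.2133,.038])+o*.0885;ax=o*.545+np.array([0,0,.839])
  print([proj(i,b+ax*l).round() for l in(0.05,.1,.136,.145)])
E
```

```text
t 0.93 shift cm [-0.15  0.   -0.02] turn deg [ 0.32 -0.13  0.09] F [ 1.2 -1.1 -0.4]
[0.29451855 0.25539087 0.30112542] [ 1.07283748 -0.10245851  2.28061648 -0.71824877  0.88588517  0.10081679]
[array([255., 169.]), array([254., 181.]), array([254., 192.]), array([254., 195.])]
```

View pics/w1.png

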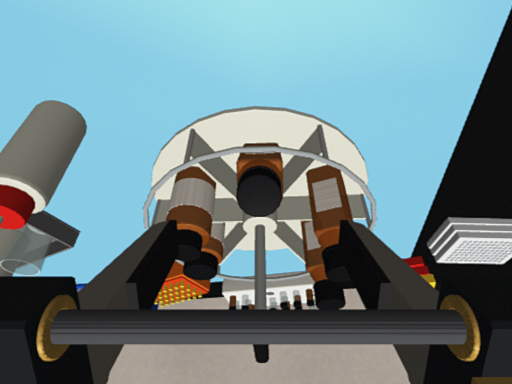

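The wrist view shows the cap at (259,192), midway between the fingers and on the predicted row. Advancing along the tool axis.

Emit:
move_arm:
  targets:
    - [1,-0.1,0.1,1.8,0,0,0]
    - [1,-0.1,0.1,3.6,0,0,0]
    - [1,-0.1,0.1,5.4,0,0,0]
    - [1,-0.1,0.1,7.2,0,0,0]
    - [1,-0.1,0.1,8.5,0,0,0]

```text
time_s: 1.4
ee_pos: [0.3412, 0.2505, 0.2292]
tcp_rot: [0.199, 2.564, -0.055]
contact_force: [0.5, 0.6, 0.4]
grip_width: 0.998
gripper_force: 0.0
```

Emit:
move_arm:
  targets:
    - [1,0,0,0.8,0,0,0]
    - [1,0,0,1.5,0,0,0]
    - [1,0,0,2.1,0,0,0]
    - [1,0,0,2.4,0,0,0]
    - [1,0,0,2.4,0,0,0]

```text
time_s: 1.82
ee_pos: [0.3539, 0.249, 0.2099]
tcp_rot: [0.199, 2.563, -0.054]
contact_force: [-1.0, 0.1, -0.5]
grip_width: 1.001
gripper_force: 0.0
```

```bash
python3 - <<'E'
from h import *
rel(*grasp(171,33,[.392,.240,.152],0))
f=r.grab_frame("wrist");cv2.imwrite("pics/w2.png",f[...,::-1])
E
```

```text
t 1.82 shift cm [-0.12 -0.29  0.08] turn deg [ 0.23 -0.26  0.06] F [-1.   0.1 -0.5]
```

View pics/w2.png

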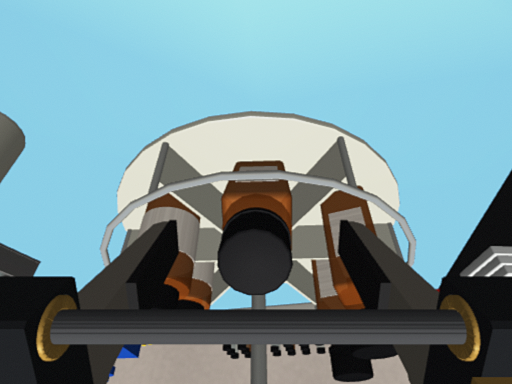

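The cap is centred between the fingers, with its disc at (255,260) and a radius of 36 px. I'll check the depth numerically.

```bash
python3 - <<'E'
from h import *
s=r.sense();q=R.from_rotvec(s["tcp_rot"]);i=r.camera_info("wrist")
f=r.grab_frame("wrist");g=f.max(2);m=(g<75).astype(np.uint8)[200:300,205:305]
for row in(235,245,250,255,260,265,270,280,290): print(row,[int(x) for x in np.where(f[row,200:310].max(1)<70)[0][[0,-1]]+200])
p,d=ray(i,255,260)
for D in(.16,.17,.18): print(D,(q.inv().apply(p+d*D-s["ee_pos"])*1000).round(1))
g=s["ee_pos"]+q.apply([0,0,.069]);print("grasp pt",g,"pred cap centre px",proj(i,g),"cap top",proj(i,s["ee_pos"]+q.apply([0,0,.060])))
E
```

```text
235 [222, 290]
245 [220, 290]
250 [218, 290]
255 [218, 291]
260 [218, 291]
265 [218, 291]
270 [219, 290]
280 [224, 284]
290 [209, 271]
0.16 [-0.6 -0.5 61.6]
0.17 [-5.5 -0.6 70.5]
0.18 [-10.5  -0.7  79.5]
grasp pt [0.39069241 0.24353687 0.1521662 ] pred cap centre px [256.10563831 251.79239457] cap top [255.99348972 260.48758672]
```

```bash
python3 - <<'E'
from h import *
s=r.sense();q=R.from_rotvec(s["tcp_rot"]);i=r.camera_info("wrist")
for P in([.01,-.046,.088],[-.01,-.046,.088],[-.01,.046,.088],[0,-.019,.06],[0,.019,.06],[0,-.019,.069],[0,.019,.069]): print(P,proj(i,s["ee_pos"]+q.apply(P)).round(1))
a=np.radians(171);o=np.array([np.cos(a),np.sin(a),0])
for rr,z in((.150,.084),):
  print("rail",proj(i,np.array([.552,.2133,z])+o*rr))
c=cv2.imread("pics/w2.png")[140:310,150:360];cv2.imwrite("pics/w2c.png",cv2.resize(c,None,fx=3.5,fy=3.5,interpolation=2))
E
```

```text
[0.01, -0.046, 0.088] [174.4 219.7]
[-0.01, -0.046, 0.088] [176.9 251.9]
[-0.01, 0.046, 0.088] [335.8 252.1]
[0, -0.019, 0.06] [217.1 260.5]
[0, 0.019, 0.06] [295.  260.5]
[0, -0.019, 0.069] [219.2 251.8]
[0, 0.019, 0.069] [293.1 251.8]
rail [249.31858916 173.82043071]
```

View pics/w2c.png

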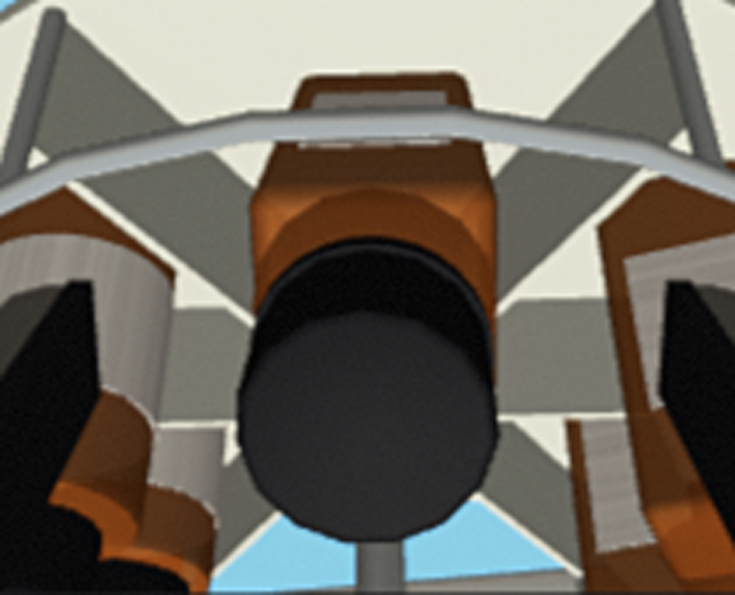

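The cap's top disc is centred at (255,261), fully between the fingers but perhaps a few mm farther away than planned. Advancing 4 mm more is safe whether or not it is. Then close.

Emit:
move_arm:
  targets:
    - [1,-0.1,-0.05,0.2,0,0,0]
    - [1,-0.2,-0.1,0.4,0,0,0]
    - [0.42,-0.2,-0.1,0.4,0,0,0]
    - [0.3,-0.2,-0.1,0.4,0,0,0]
    - [0.2,-0.2,-0.1,0.4,0,0,0]

```text
time_s: 2.33
ee_pos: [0.3574, 0.2475, 0.2079]
tcp_rot: [0.199, 2.563, -0.054]
contact_force: [-0.1, 0.3, -0.6]
grip_width: 0.805
gripper_force: 0.0
```

Emit:
move_arm:
  targets:
    - [0.2,0,0,0,0,0,0]
    - [0.2,0,0,0,0,0,0]
    - [0.2,0,0,0,0,0,0]
    - [0.2,0,0,0,0,0,0]
    - [0.2,0,0,0,0,0,0]

```text
time_s: 2.75
ee_pos: [0.3574, 0.2475, 0.2079]
tcp_rot: [0.199, 2.563, -0.054]
contact_force: [-0.2, 0.4, 0.1]
grip_width: 0.442
gripper_force: 0.0
```

Emit:
move_arm:
  targets:
    - [0.2,0,0,0,0,0,0]
    - [0.2,0,0,0,0,0,0]
    - [0.2,0,0,0,0,0,0]
    - [0.2,0,0,0,0,0,0]
    - [0.2,0,0,0,0,0,0]

```text
time_s: 3.17
ee_pos: [0.3574, 0.2475, 0.2079]
tcp_rot: [0.199, 2.563, -0.054]
contact_force: [0.9, -1.2, 0.4]
grip_width: 0.407
gripper_force: 30.0
```

```bash
python3 - <<'E'
from h import *
s=r.sense();q=R.from_rotvec(s["tcp_rot"]);print(s["grip_width"],s["gripper_force"],s["contact_force"],s["qd"].round(3) if hasattr(s["qd"],"round") else s["qd"])
print("world up in tool",q.inv().apply([0,0,1]).round(3)); print("along bottle axis out",q.inv().apply([-1,0,0]).round(3))
cv2.imwrite("pics/w3.png",r.grab_frame("wrist")[...,::-1])
E
```

```text
0.40740762560451155 29.999679028987885 [ 0.92864503 -1.1505218   0.3650541 ] [ 0.     0.001  0.002  0.    -0.    -0.   ]
world up in tool [-0.541  0.003 -0.841]
along bottle axis out [ 0.831 -0.153 -0.535]
```

Grip width is 37.5 mm, so the cap is held. Lifting vertically, which moves the face away from the rail.

Emit:
move_arm:
  targets:
    - [0.2,-0.25,0,-0.4,0,0,0]
    - [0.2,-0.65,0,-1.0,0,0,0]
    - [0.2,-1.2,0,-1.85,0,0,0]
    - [0.2,-1.65,-0.05,-3.1,0,0,0]
    - [0.2,-2.2,-0.1,-4.5,0,0,0]

```text
time_s: 3.63
ee_pos: [0.351, 0.2468, 0.2578]
tcp_rot: [0.199, 2.565, -0.055]
contact_force: [-0.3, 0.3, -1.7]
grip_width: 0.407
gripper_force: 30.0
```

Emit:
move_arm:
  targets:
    - [0.2,-0.8,0,-1.7,0,0,0]
    - [0.2,-1.6,0,-3.4,0,0,0]
    - [0.2,-2.4,-0.1,-5.1,0,0,0]
    - [0.2,-3.2,-0.2,-6.8,0,0,0]
    - [0.2,-4.0,-0.2,-8.5,0,0,0]

```text
time_s: 4.05
ee_pos: [0.3382, 0.2464, 0.3516]
tcp_rot: [0.199, 2.565, -0.054]
contact_force: [1.2, -0.8, -1.7]
grip_width: 0.41
gripper_force: 30.0
```

```bash
python3 - <<'E'
from h import *
s=r.sense();print(s["ee_pos"],s["joint_positions"],s["grip_width"],s["gripper_force"])
a=r.grab_frame("scene");b=r.grab_frame("top")
cv2.imwrite("pics/l1.png",np.hstack([cv2.resize(a[90:280,150:400],(400,304)),cv2.resize(b[140:330,120:370],(400,304))])[...,::-1])
E
```

```text
[0.33823626 0.24636487 0.35157926] [ 0.94139461 -0.14779436  2.18846354 -0.64412789  0.92286922 -0.1230988 ] 0.4097331088738091 29.999713897705078
```

View pics/l1.png

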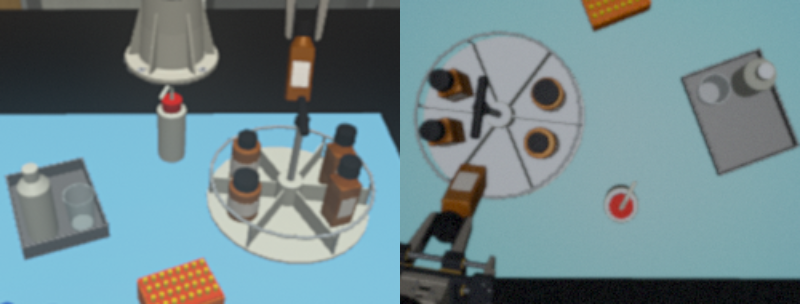

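The bottle is lifted clear (right-hand view cap at (448,225)). The carousel and the others are unchanged.

```bash
cat >> h.py <<'E'
def up(yd): return frame([0,0,-1],yd)
TY=[-.333,.943,0]
E
python3 -c "
from h import *
rel([.36,.2,.46],up([0,1,0]))"
```

```text
t 4.15 shift cm [-8.14 -4.31 -7.48] turn deg [-2.09 32.82 -8.68] F [ 0.2  0.7 -2.9]
```

Emit:
move_arm:
  targets:
    - [0.2,-1,-0.4,-1,0,2,-0.5]
    - [0.2,-2.5,-1,-2.3,0,6,-1.5]
    - [0.2,-4,-1.8,-3.7,-1,11,-3]
    - [0.2,-5.5,-2.7,-5,-1,16,-4.5]
    - [0.2,-7,-3.6,-6.4,-1,21,-6]

```text
time_s: 4.57
ee_pos: [0.357, 0.2068, 0.4425]
tcp_rot: [0.068, 2.942, -0.034]
contact_force: [1.0, -0.4, -1.5]
grip_width: 0.407
gripper_force: 30.0
```

```bash
python3 -c "
from h import *
rel([.39,.1,.47],up([-.1,.99,0]))"
```

```text
t 4.57 shift cm [ -4.24 -10.56  -1.75] turn deg [-1.9  11.3  -8.38] F [ 1.  -0.4 -1.5]
```

Emit:
move_arm:
  targets:
    - [0.2,-0.8,-2.1,-0.4,-0.4,3,-1.5]
    - [0.2,-1.7,-4.2,-0.8,-0.8,6,-3]
    - [0.2,-2.5,-6.3,-1.2,-1.2,8,-5]
    - [0.2,-3.4,-8.4,-1.5,-1.6,10,-7]
    - [0.2,-4.2,-10.6,-1.8,-1.9,11.3,-8.4]

```text
time_s: 4.98
ee_pos: [0.3898, 0.0986, 0.4695]
tcp_rot: [-0.155, 3.136, -0.003]
contact_force: [0.9, -0.6, -2.7]
grip_width: 0.408
gripper_force: 30.0
```

```bash
python3 -c "
from h import *
rel([.45,-.06,.47],up([-.22,.97,0]))"
```

```text
t 4.98 shift cm [-4.420e+00 -1.638e+01 -1.000e-02] turn deg [-0.13  0.07 -7.12] F [ 0.9 -0.6 -2.7]
```

Emit:
move_arm:
  targets:
    - [0.2,-0.9,-3.2,0,0,0,-1.5]
    - [0.2,-1.8,-6.5,0,0,0,-3]
    - [0.2,-2.7,-9.8,0,0,0,-4.5]
    - [0.2,-3.6,-13.1,0,0,0,-6]
    - [0.2,-4.4,-16.4,0,0,0,-7]

```text
time_s: 5.4
ee_pos: [0.4495, -0.0609, 0.4696]
tcp_rot: [-0.345, 3.12, -0.004]
contact_force: [0.7, 1.1, -1.8]
grip_width: 0.409
gripper_force: 30.0
```

```bash
python3 -c "
from h import *
rel([.512,-.244,.40],up(TY))"
```

```text
t 5.4 shift cm [ -2.08 -19.21   7.02] turn deg [-0.16  0.14 -6.81] F [ 0.7  1.1 -1.8]
```

Emit:
move_arm:
  targets:
    - [0.2,-0.4,-3.8,0.5,0,0,-1]
    - [0.2,-0.8,-7.7,1.6,0,0,-2.5]
    - [0.2,-1.2,-11.6,3,0,0,-4]
    - [0.2,-1.6,-15.5,5,0,0,-5.5]
    - [0.2,-2.1,-19.2,6.5,0,0,-6.8]

```text
time_s: 5.82
ee_pos: [0.5113, -0.2431, 0.4043]
tcp_rot: [-0.53, 3.094, -0.003]
contact_force: [1.1, 0.5, -1.9]
grip_width: 0.405
gripper_force: 30.0
```

```bash
python3 - <<'E'
from h import *
rel([.512,-.244,.40],up(TY));s=r.sense();q=R.from_rotvec(s["tcp_rot"])
a=r.grab_frame("scene");b=r.grab_frame("top");c=r.camera_info("scene")
A=cv2.resize(a[100:260,120:270],(450,480),interpolation=2);B=cv2.resize(b[150:270,280:385],(350,400),interpolation=2)
cv2.imwrite("pics/l2.png",np.hstack([A,np.vstack([B,B[:80]*0])])[...,::-1])
for k in(.06,.105,.205):print(k,((proj(c,s["ee_pos"]+q.apply([0,0,k]))-[120,100])*3).round())
E
```

```text
t 5.82 shift cm [-0.04 -0.11  0.43] turn deg [-0.12  0.11 -0.03] F [ 1.1  0.5 -1.9]
0.06 [135.  50.]
0.105 [143.  95.]
0.205 [161. 185.]
```

View pics/l2.png

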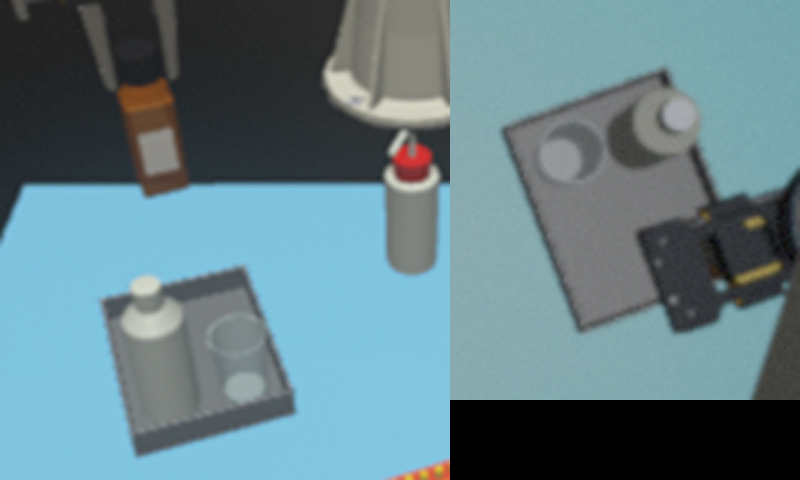

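The bottle hangs upright above the free half (scene crop base at (167,190), matching the prediction). Lowering.

Emit:
move_arm:
  targets:
    - [0.2,0,-0.1,1.5,0,0,0]
    - [0.2,0,-0.1,4,0,0,0]
    - [0.2,0,-0.1,6.5,0,0,0]
    - [0.2,0,-0.1,9,0,0,0]
    - [0.2,0,-0.1,11.5,0,0,0]

```text
time_s: 6.33
ee_pos: [0.5119, -0.2417, 0.29]
tcp_rot: [-0.528, 3.094, -0.003]
contact_force: [-0.7, 0.9, -2.6]
grip_width: 0.41
gripper_force: 30.0
```

Emit:
move_arm:
  targets:
    - [0.2,0,0,2,0,0,0]
    - [0.2,0,0,3.5,0,0,0]
    - [0.2,0,0,4.7,0,0,0]
    - [0.2,0,0,5.6,0,0,0]
    - [0.2,0,0,6.2,0,0,0]

```text
time_s: 6.75
ee_pos: [0.5125, -0.2419, 0.2288]
tcp_rot: [-0.529, 3.093, -0.003]
contact_force: [-0.7, 0.1, -1.7]
grip_width: 0.408
gripper_force: 30.0
```

```bash
python3 - <<'E'
from h import *
rel([.512,-.244,.209],up(TY));s=r.sense();q=R.from_rotvec(s["tcp_rot"])
a=r.grab_frame("scene");c=r.camera_info("scene")
cv2.imwrite("pics/l3.png",cv2.resize(a[125:255,130:250],(720,600),interpolation=2)[:600,:,::-1])
E
```

```text
t 6.75 shift cm [ 0.12 -0.17  1.98] turn deg [-0.14  0.16 -0.04] F [-0.7  0.1 -1.7]
```

View pics/l3.png

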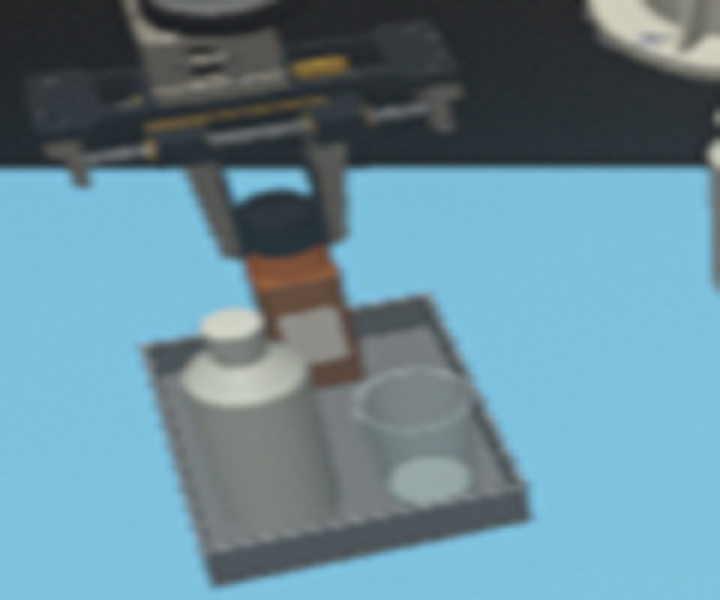

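The bottle is between the far wall and the standing items (base at ≈(335,383)), clear of everything. Slow final descent.

Emit:
move_arm:
  targets:
    - [0.2,0,0,0.4,0,0,0]
    - [0.2,0,0,0.7,0,0,0]
    - [0.2,0,0,1.0,0,0,0]
    - [0.2,0,0,1.2,0,0,0]
    - [0.2,0,0,1.3,0,0,0]

```text
time_s: 7.22
ee_pos: [0.513, -0.2423, 0.2171]
tcp_rot: [-0.529, 3.092, -0.004]
contact_force: [0.1, -0.3, -2.3]
grip_width: 0.407
gripper_force: 30.0
```

Emit:
move_arm:
  targets:
    - [0.2,0,0,0.08,0,0,0]
    - [0.2,0,0,0.16,0,0,0]
    - [0.2,0,0,0.24,0,0,0]
    - [0.2,0,0,0.32,0,0,0]
    - [0.2,0,0,0.4,0,0,0]

```text
time_s: 7.63
ee_pos: [0.513, -0.2423, 0.2131]
tcp_rot: [-0.529, 3.092, -0.004]
contact_force: [0.1, 0.2, -1.0]
grip_width: 0.41
gripper_force: 30.0
```

Emit:
move_arm:
  targets:
    - [0.2,0,0,0.04,0,0,0]
    - [0.2,0,0,0.08,0,0,0]
    - [0.2,0,0,0.12,0,0,0]
    - [0.2,0,0,0.16,0,0,0]
    - [0.2,0,0,0.2,0,0,0]

```text
time_s: 8.05
ee_pos: [0.513, -0.2423, 0.211]
tcp_rot: [-0.529, 3.092, -0.004]
contact_force: [-0.6, 0.5, -1.4]
grip_width: 0.408
gripper_force: 30.0
```

Emit:
move_arm:
  targets:
    - [0.2,0,0,0.04,0,0,0]
    - [0.2,0,0,0.08,0,0,0]
    - [0.2,0,0,0.12,0,0,0]
    - [0.2,0,0,0.16,0,0,0]
    - [0.2,0,0,0.2,0,0,0]

```text
time_s: 8.47
ee_pos: [0.513, -0.2423, 0.209]
tcp_rot: [-0.529, 3.092, -0.004]
contact_force: [0.7, -0.6, -1.5]
grip_width: 0.404
gripper_force: 30.0
```

Emit:
move_arm:
  targets:
    - [0.2,0,0,0.04,0,0,0]
    - [0.2,0,0,0.08,0,0,0]
    - [0.2,0,0,0.12,0,0,0]
    - [0.2,0,0,0.16,0,0,0]
    - [0.2,0,0,0.2,0,0,0]

```text
time_s: 8.88
ee_pos: [0.513, -0.2423, 0.207]
tcp_rot: [-0.529, 3.092, -0.004]
contact_force: [-0.8, -0.2, -2.5]
grip_width: 0.407
gripper_force: 30.0
```

Emit:
move_arm:
  targets:
    - [0.2,0,0,0.04,0,0,0]
    - [0.2,0,0,0.08,0,0,0]
    - [0.2,0,0,0.12,0,0,0]
    - [0.2,0,0,0.16,0,0,0]
    - [0.2,0,0,0.2,0,0,0]

```text
time_s: 9.3
ee_pos: [0.5133, -0.2423, 0.2061]
tcp_rot: [-0.529, 3.092, -0.004]
contact_force: [-3.4, 2.0, 13.6]
grip_width: 0.408
gripper_force: 30.0
```

Contact, about 15 N. I'll ease off slightly, then open.

Emit:
move_arm:
  targets:
    - [0.2,0,0,-0.04,0,0,0]
    - [0.2,0,0,-0.07,0,0,0]
    - [0.2,0,0,-0.07,0,0,0]
    - [0.2,0,0,-0.07,0,0,0]
    - [0.2,0,0,-0.07,0,0,0]

```text
time_s: 9.72
ee_pos: [0.5131, -0.2423, 0.2061]
tcp_rot: [-0.529, 3.092, -0.004]
contact_force: [-1.3, 0.5, 5.8]
grip_width: 0.405
gripper_force: 30.0
```

Emit:
move_arm:
  targets:
    - [0.45,0,0,0,0,0,0]
    - [0.5,0,0,0,0,0,0]
    - [0.6,0,0,0,0,0,0]
    - [0.75,0,0,0,0,0,0]
    - [0.85,0,0,0,0,0,0]

```text
time_s: 10.13
ee_pos: [0.513, -0.2423, 0.2056]
tcp_rot: [-0.529, 3.092, -0.004]
contact_force: [0.5, -0.1, 0.1]
grip_width: 0.699
gripper_force: 0.0
```

Emit:
move_arm:
  targets:
    - [0.85,0,0,0,0,0,0]
    - [0.85,0,0,0,0,0,0]
    - [0.85,0,0,0,0,0,0]
    - [0.85,0,0,0,0,0,0]
    - [0.85,0,0,0,0,0,0]

```text
time_s: 10.55
ee_pos: [0.513, -0.2423, 0.2058]
tcp_rot: [-0.529, 3.092, -0.004]
contact_force: [-0.6, 0.3, 0.8]
grip_width: 0.852
gripper_force: 0.0
```

Released. Retreat straight up.

Emit:
move_arm:
  targets:
    - [0.85,0,0,-1,0,0,0]
    - [0.85,0,0,-2.5,0,0,0]
    - [0.85,0,0,-4.5,0,0,0]
    - [0.85,0,0,-6.5,0,0,0]
    - [0.85,0,0,-8.5,0,0,0]

```text
time_s: 10.97
ee_pos: [0.5125, -0.2421, 0.2924]
tcp_rot: [-0.529, 3.092, -0.004]
contact_force: [0.8, -0.4, -0.4]
grip_width: 0.85
gripper_force: 0.0
```

Emit:
move_arm:
  targets:
    - [0.85,0,0,-3,0,0,0]
    - [0.85,0,0,-6,0,0,0]
    - [0.85,0,0,-9,0,0,0]
    - [0.85,0,0,-11,0,0,0]
    - [0.85,0,0,-12,0,0,0]

```text
time_s: 11.38
ee_pos: [0.5126, -0.2422, 0.4149]
tcp_rot: [-0.528, 3.088, -0.009]
contact_force: [1.1, -0.0, 0.2]
grip_width: 0.847
gripper_force: 0.0
```

```bash
python3 - <<'E'
from h import *
a=r.grab_frame("scene")
cv2.imwrite("pics/f1.png",cv2.resize(a[120:270,130:400],(800,444),interpolation=2)[...,::-1])
t=cv2.imread("pics/top0.png").astype(int);b=r.grab_frame("top")[...,::-1].astype(int)
d=np.abs(t-b).max(2)>45;d=cv2.morphologyEx(d.astype(np.uint8),cv2.MORPH_OPEN,np.ones((2,2)));n,l,st,_=cv2.connectedComponentsWithStats(d);print(st[1:])
s=r.sense();print(s["ee_pos"],s["contact_force"])
E
```

```text
[[  343   155   169   229 21907]
 [  328   213    38    27   640]
 [  501   235    11    24   146]
 [  159   236    28    42   691]]
[ 0.5124275  -0.24214317  0.41289284] [ 0.21889617 -0.43362108 -0.32034033]
```

View pics/f1.png

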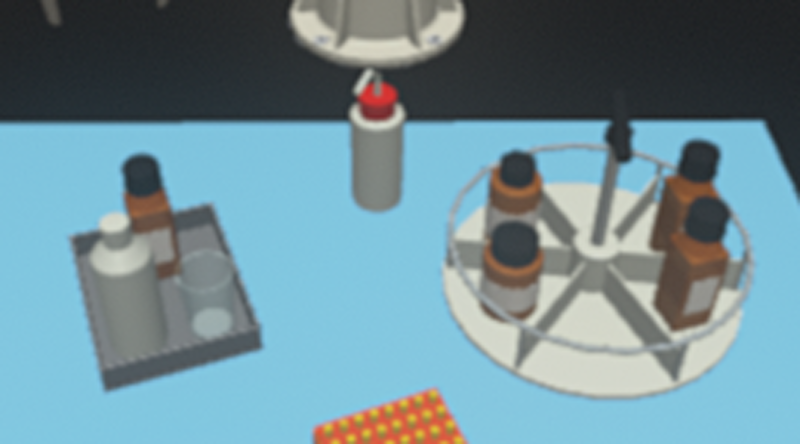

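The bottle stands upright in the tray (cap at (141,175)). The only changes in the top view are the bottle and the arm, so the carousel is unmoved.

```bash
python3 -c "
from plant import r
print(r.sign_off())"
```

```text
the job is handed in; nothing more can be done
None
```

The tipped bottle now stands upright in the free half of the spill tray. The final pictures show everything else unmoved and the carousel at rest. The job was handed in at about 11.5 s.

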